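# Hang the slotted carburettor plate on the stand's headed pin

## Robot

A 6-joint arm with a two-finger parallel gripper is mounted at the origin on a cart in front of the work surface, level with it; the furniture and walls round the work are solid. World frame = base frame: x ahead of the robot, y to its left, z up, the work surface at z = 0. Lengths are in mm, angles in degrees, forces in N, time in s.
With the tool pointing down it reaches from about 300 to 850 mm from the base axis. Payload 4.2 kg.
Tool frame: the origin (TCP) lies midway between the tips of the shut fingers; the grasp point (between the pads) lies env.hold_point_z behind it (env.hold_point_z is the distance from the TCP to the grasp point, in mm); z points along the fingers, y is the line along which they close (so a half turn about z gives the same grasp; the last joint's range is limited). The gripper opens to 91 mm and grips with 3 to 60 N. Pads are 32 mm wide; open, the fingers measure 118 mm over their backs; the gripper's body (76 mm by 178 mm) begins 60 mm behind the grasp point.
Start: joints at [73.568, 18.312, 89.639, -0, 72.044, -1.146], TCP at [151.598, 554.672, 213.976] pointing down, gripper open.
Joint ranges: [-177.97, 177.97], [-48.28, 115.42], [12.27, 149.76], [-77.06, 257.06], [2.81, 150.46], [-146.56, 146.56]. Speed limits (degrees/s): [147.25, 147.25, 180, 180, 180, 180].

## Interface

Orientations are given as [roll, pitch, yaw] about the fixed x, y, z axes, in that order (R = Rz(yaw) Ry(pitch) Rx(roll)).
In Python, from workcell import env, viewer, spotter gives the robot as it stands.
- The arm moves only by the tool apply_moves, never from a script. Its arguments are lists of equal length, an entry for each row: "delta_pos": the shift along the world's x, y, z normalised to -1 to 1, where 1 is 120 mm, a list of three; "rot": the turn, a rotation vector about the world's x, y, z normalised to -1 to 1, where 1 is 1.5 rad, a list of three; "hand": the opening, from 0 (shut) to 1 (fully open). A call has 1 to 10 rows; each row is the pose to reach, as a shift and turn from the pose commanded when the call began; what a row does not reach only later rows make up. A row lasts 1/12 s, in which the tool goes at most 41.7 mm and 7.16 degrees, less where a joint would pass 70% of its speed; a pose out of reach is approached as far as the arm can. A call with a number of a shift or a turn outside -1 to 1 is refused whole. A call with a gripper value outside its range is refused whole. The fingers move at their own pace and stop on an object; "newtons" is the grip in N (left out, the last holds). Time passes only in rows, so rows that repeat a pose let the fingers close. It gives the time, the measured TCP pose, the force, the opening and the grip force at its end, in the units of the state.
- env.state(): the state, without advancing time (a new reading comes with each control period).
- viewer.grab_frame(name): name is "scene" or "top"; returns a dict with "pixels" (400x640x3 uint8, red, green, blue), "camera_matrix" (3x3 intrinsics, pixels), "R" (3x3) and "t" (3): a world point X has camera coordinates R X + t. Camera axes: x right, y down, z forward; pixel columns grow to the right and rows downward; lengths in mm; the calibration is good to about 2 mm. A picture is of the moment at which its call begins. There is no depth.
- env.job_done(): hands the job in; it is judged then, once.
Trained networks look in a picture, given as the dict that the camera call returned (one of the last four; its "shot" number tells which), for a name from the list of things; names that differ only in an ending like _2 or _b are one class to them, and where a whole thing is asked for, a point or a joint stands for the part that bears it (a point fixed in the world has none). Each returns a list of dicts, best first, with "score" (0 to 1); they miss things now and then, are a little off and sometimes report something else, mostly with a low value. They report only what shows in the picture. A call takes as long as a camera call. They do not tell look-alikes from the thing itself.
- spotter.trace(picture, query): "mask" (400x640 bool, what is visible of it) and "box" ([centre column, centre row, width, height] in pixels, round what is visible of it).
- spotter.landmark_of(picture, query): "position" ([column, row] in pixels: a listed point, or the origin of a listed thing).
The state is a dict: "time_s": time; "qpos": joint angles; "qvel": joint speeds; "effort": joint torques, N m; "ee_pos": TCP position; "ee_rot": TCP orientation; "force": force on the tool from outside, world axes, zero at the start; "torque": the same for the moment, N m; "gripper_width": finger opening in mm; "gripper_force": force on a finger pad.
Only numpy, scipy, OpenCV 4.12 (cv2) and the standard library are available. Lean on these libraries where they do the work, as an engineer would, in place of code of your own. Each camera call takes 0.05 s, during which the arm holds its last target. There are 200 camera calls.

## Task

Take the carburettor plate with the side-opening slot out of the wooden rack and hang it by its slot on the headed pin of the steel stand, which is set to a different height each time: the slot slides over the pin sideways, between its two flanges. Let the plate down so that it hangs upright and free from the end of its slot; leave the other plate in the rack and do not knock the loose things about.

Things in the scene. Friction and masses are not known exactly. Their poses are not given: they have to be found in the camera images.
- plate_lug (a point): Centre of the lug of the plate to hang: aluminium, 8 mm thick (its x), 76 wide (its y), 85 tall (its z, up), about 0.25 kg, with a lug 40 wide, 40 tall on its top edge and a 30 mm throat hole low down. Bottom edge 105 mm below this point, lug top 20 above. Grip the lug across its 8 mm from above. Starts upright at either end of the rack, bottom edge 8 mm above the bench.
- slot_mouth (a point): Middle of the slot's mouth in the plate's -y edge, 38 mm from mid-width, 60 mm above the bottom edge. The slot is L-shaped, 12 mm wide (mouth flared by 6 mm radii): level from the mouth to 6 mm past mid-width, then straight up at mid-width (6 mm either side) to a flat end 78 mm above the bottom edge. Axes as plate_lug.
- slot_top (a point): Where the pin's centre lies once the plate hangs from the end of its slot: mid-width, mid-thickness, 74 mm above the bottom edge, 31 mm below plate_lug, 14 mm above the slot's level centre line. Axes as plate_lug. Finger tips 12 mm or more above this point clear the pin's flanges.
- other_lug (a point): Centre of the lug of the other plate: same outline, size and throat hole, but a closed 12 mm hole in place of the slot. It stays in the rack.
- rack: Fixed wooden plate rack, 50 x 200 x 30 mm, long along its y, origin at the centre of its underside. Two grooves in line along y, 11 mm wide, 22 mm deep (floor 8 mm above the bench), centred 50 mm either side of the origin; a plate stands in each, its axes along the rack's. Which plate is at which end varies.
- under_pin (a point): Point on top of the stand's foot, 12 mm above the bench, straight below the middle of the pin's shank; axes are the stand's (pin points along -x, z up). The HEIGHT of the pin is not reported: its centre lies anywhere from 120 to 158 mm above the bench. The pin is rigid and does not give: lowering the plate's bottom edge on it gives a clear push back and shows the height.
- stand: Fixed steel stand, origin under its column: foot 120 x 120 x 12 mm; telescopic column 29 mm thick up to 110 mm high, inner rod 16 mm thick ending 10 mm above the pin's centre. A 12 mm bar runs from it along -x to the pin. Pin shank 8 mm thick, centred 60 mm from the column's axis, 13 mm long between two flanges 18 mm across, 4 mm thick: the plate goes on only sideways, along the stand's y.
- nut: loose black castle nut, 30 x 34 x 22 mm, origin under its centre; a bystander
- tape: loose roll of black tape, 55 x 53 x 19 mm, origin under its centre; a bystander
- brush: loose purple hand brush, 30 x 85 x 55 mm, origin under its centre; a bystander
Not all that is in view belongs to the job. Leave any yellow look-alike of the part that bears plate_lug alone.

How it is judged (in metres and radians):
At the end, for the whole second after the job is handed in: The slotted plate hangs free on the pin: the end of its slot lies over the middle of the pin's shank within 6 mm in plan and 115 to 163 mm above the bench, and the plate is upright within 0.2 rad (horizontal distance between slot_top and under_pin below 0.006 m and height (world z) of slot_top between 0.115 and 0.163 m and angle between slot_top's own z axis and vertical below 0.2 rad); the robot touches nothing.
It fails at once if the other plate is moved more than 20 mm (distance of other_lug from where it was at the start of the episode above 0.02 m).
It fails at once if a loose bystander is moved more than 30 mm (distance of any of nut, tape, brush from where it was at the start of the episode above 0.03 m).
It also fails if it takes over 45 s, if anything falls off the work surface, if the arm or the gripper's body presses on something with over 40 N, if the wrist force passes 120 N, or if a joint passes its speed limit or range.

## Working session

There is one attempt and no reset: what is moved stays moved. The work goes in short steps, Python scripts to look and compute and a tool call to move; the robot and the scene stay as the last step left them, time stands still between calls to the robot, and variables do not carry over. Pictures are saved under pics/ and viewed, at most 10 in all, crops included, and the job is handed in when it is done.

Besides the shell and the picture viewer there is one more tool, called by a JSON object that holds its "api" and its "payload". apply_moves: Moves the arm, as the interface text tells. Its arguments: {"type":"object","properties":{"delta_pos":{"type":"array"},"rot":{"type":"array"},"hand":{"type":"array"},"newtons":{"type":"number"}},"required":["delta_pos","rot","hand"]}

```bash
mkdir -p pics; ls; cat > h.py <<'E'
import numpy as np, cv2
from workcell import env, viewer, spotter
def shot(n,save=None):
    p=viewer.grab_frame(n)
    if save: cv2.imwrite(f'pics/{save}.png',p['pixels'][:,:,::-1])
    return p
def ray(p,uv):
    K,R,t=map(np.array,(p['camera_matrix'],p['R'],p['t']))
    d=R.T@np.linalg.solve(K,[uv[0],uv[1],1.]); return -R.T@t,d
def atz(p,uv,z):
    c,d=ray(p,uv); return c+d*(z-c[2])/d[2]
def tri(l):
    A=np.zeros((3,3));b=np.zeros(3)
    for p,uv in l:
        c,d=ray(p,uv);d/=np.linalg.norm(d);M=np.eye(3)-np.outer(d,d);A+=M;b+=M@c
    X=np.linalg.solve(A,b)
    return X,[np.linalg.norm(proj(p,X)-uv) for p,uv in l]
def proj(p,X):
    K,R,t=map(np.array,(p['camera_matrix'],p['R'],p['t']))
    q=K@(R@X+t); return q[:2]/q[2]
E
python3 - <<'E'
from h import *
np.set_printoptions(precision=1,suppress=True)
print(env.state(),env.hold_point_z)
ps={n:shot(n,n+'0') for n in('scene','top')}
for n,p in ps.items(): print(n,'cam',ray(p,(320,200))[0])
for q in ['plate_lug','slot_mouth','slot_top','other_lug','rack','under_pin','stand','nut','tape','brush']:
    L=[]
    for n,p in ps.items():
        r=spotter.landmark_of(p,q)
        print(q,n,[(np.array(x['position']),round(x['score'],2)) for x in r[:3]])
        if r:L.append((p,np.array(r[0]['position'])))
    if len(L)==2: print('   tri',*tri(L))
E
```

```text
pics
{'time_s': 0.0, 'qpos': array([73.6, 18.4, 89.7, -0. , 72. , -1.1]), 'qvel': array([ 0. ,  0. ,  0. ,  0. ,  0. , -0.1]), 'effort': array([ -0. , -41.2, -23.2,   0.1,   0. ,  -0. ]), 'ee_pos': array([151.5, 554.2, 213.1]), 'ee_rot': array([-179.9,   -0. ,  164.7]), 'force': array([ 0.2, -0.2, -0.9]), 'torque': array([ 0., -0.,  0.]), 'gripper_force': 0.0, 'gripper_width': 90.96761194068236} 18.8
scene cam [  -1.6 -555.6  478.8]
top cam [373.6  80.9 942.5]
plate_lug scene [(array([282.6, 181.1]), 0.76), (array([313.6, 201.2]), 0.63), (array([409.5, 281.9]), 0.21)]
plate_lug top [(array([306.8, 213.9]), 0.72), (array([240.4, 218.4]), 0.68), (array([225.9, 230.5]), 0.5)]
   tri [513.3 101.1 164.7] [np.float64(13.834408016134056), np.float64(14.909986240291)]
slot_mouth scene [(array([291. , 200.5]), 0.79), (array([297.1, 225.4]), 0.7)]
slot_mouth top [(array([261.3, 215.6]), 0.71), (array([301.1, 230. ]), 0.55), (array([240.6, 216.5]), 0.26)]
   tri [564.6 183.3  74.4] [np.float64(0.47388342737879274), np.float64(0.5204464680925011)]
slot_top scene [(array([280.3, 195.7]), 0.8), (a
[... 944 characters left out ...]
6]), 0.88)]
   tri [ 604.2 -141.5    8.1] [np.float64(0.9312359073698602), np.float64(0.7693411363923821)]
nut scene [(array([293.3, 289.3]), 0.63)]
nut top [(array([359., 269.]), 0.66)]
   tri [428.8 -10.   -6.1] [np.float64(2.8611003380097113), np.float64(2.4324156011052946)]
tape scene [(array([362.6, 229.2]), 0.61), (array([391. , 291.7]), 0.57)]
tape top [(array([301.5, 159.6]), 0.84), (array([240.2, 215.6]), 0.7)]
   tri [705.3  84.   -3.1] [np.float64(0.021243347462530877), np.float64(0.021591929184909597)]
brush scene [(array([335. , 331.5]), 0.63)]
brush top [(array([417.1, 271.2]), 0.62)]
   tri [ 410.6 -141.5  -10.9] [np.float64(0.8894050339953194), np.float64(0.6609943304033052)]
```

View pics/scene0.png

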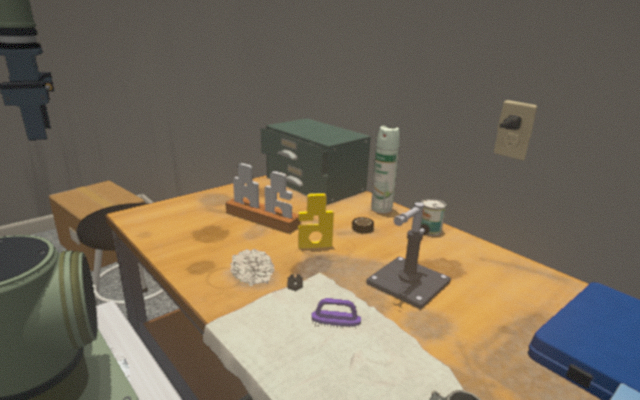

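View pics/top0.png

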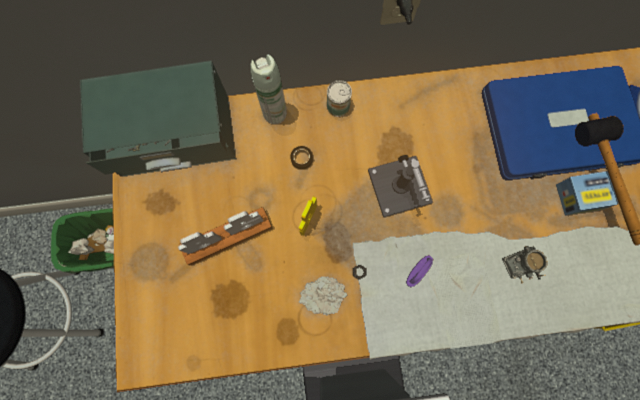

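The scene view shows the rack around (262,213), with the slotted plate at its right (-y) end near (280,190). A yellow look-alike stands at (317,222) and the stand is at (410,280). Next I'll zoom in on the rack and stand.

```bash
python3 - <<'E'
from h import *
np.set_printoptions(precision=1,suppress=True)
s,t=shot('scene'),shot('top')
X,e=tri([(s,np.array([282.6,181.1])),(t,np.array([240.4,218.4]))]);print('lug',X,e)
for q in ['plate_lug','other_lug','rack','slot_mouth','slot_top','stand','under_pin']:
    for p,n in((s,'s'),(t,'t')):
        print(q,n,[np.array(x['position']) for x in spotter.landmark_of(p,q)][:3])
m=[]
for q in ['rack','stand']:
    r=spotter.trace(t,q)[0]; c=max(cv2.findContours(r['mask'].astype(np.uint8),0,2)[0],key=cv2.contourArea)
    rr=cv2.boxPoints(cv2.minAreaRect(c)); print(q,r['score'],[atz(t,u,30 if q=='rack' else 12)[:2] for u in rr])
def crop(p,c,w,h,k): 
    x,y=c; return cv2.resize(p['pixels'][y-h:y+h,x-w:x+w,::-1],None,fx=k,fy=k,interpolation=cv2.INTER_CUBIC)
a=crop(t,(225,232),50,37,4);b=crop(t,(405,190),50,37,4);c=crop(s,(265,195),50,37,4);d=crop(s,(410,250),50,37*1,4)
d=cv2.resize(s['pixels'][196:306,360:460,::-1],(400,440),interpolation=cv2.INTER_CUBIC)
L=np.vstack([a,b]);
c=cv2.resize(c,(400,296))
cv2.imwrite('pics/z1.png',np.hstack([L,np.vstack([c,c])]))
cv2.imwrite('pics/z2.png',d)
E
```

```text
lug [560.3 218.5 111.9] [np.float64(1.7077403630409969), np.float64(1.9773562257730761)]
plate_lug s [array([314.4, 201.2]), array([280. , 180.9])]
plate_lug t [array([239. , 214.7]), array([307. , 214.4]), array([418.8, 274.5])]
other_lug s [array([243.2, 172.4])]
other_lug t [array([191.4, 238.2]), array([359.9, 268.6]), array([408.8, 209.1])]
rack s [array([262.5, 216.4])]
rack t [array([228.6, 234.1])]
slot_mouth s [array([299.5, 223. ]), array([290.7, 202.1])]
slot_mouth t [array([301.5, 231.3]), array([260.8, 215.2]), array([222.2, 232.5])]
slot_top s [array([318.9, 216.6]), array([282.9, 194. ])]
slot_top t [array([303.7, 210.5]), array([240.3, 222.4])]
stand s [array([408. , 281.1])]
stand t [array([402.1, 186. ])]
under_pin s []
under_pin t [array([406.3, 208. ])]
rack 0.74 [array([534.7, 375.8]), array([595.7, 182.6]), array([541.7, 165.4]), array([482.5, 356.7])]
stand 0.58 [array([657.6, -63.2]), array([ 684.9, -181.7]), array([ 557.2, -201.2]), array([531.9, -85.8])]
```

View pics/z1.png

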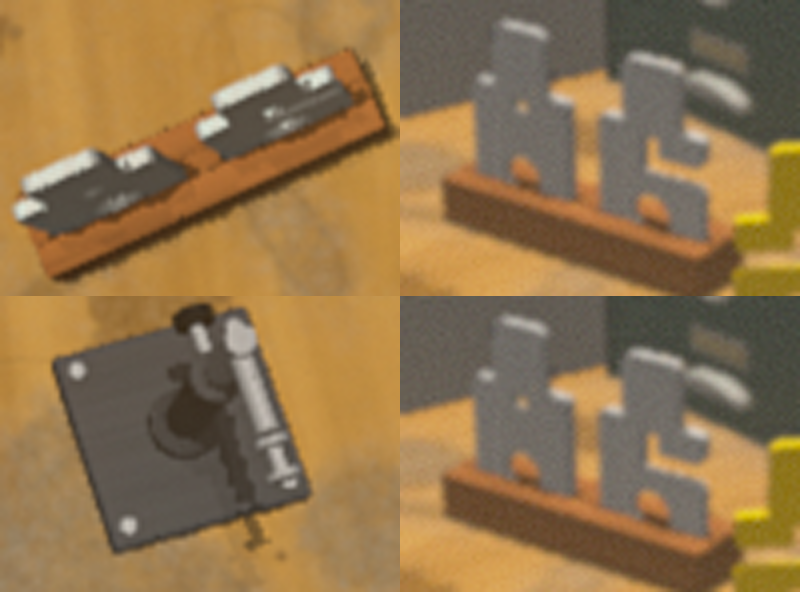

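View pics/z2.png

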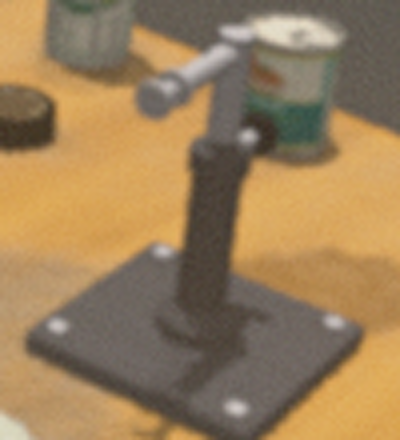

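The crops show three things:
- The rack with both plates. The slotted one is at the right end, with its lug-top band centred near (237.7,216.7) in the top view.
- The stand's foot corners in the top view: (368,169), (416,156.5), (433,203) and (383,217).
- The pin shank near (424,193) in top and (402,217) in scene.

```bash
python3 - <<'E'
from h import *
np.set_printoptions(precision=1,suppress=True)
s,t=shot('scene'),shot('top')
ca=lambda x,y:np.array([(x+.5)/4-.5+175,(y+.5)/4-.5+195])
cb=lambda x,y:np.array([(x+.5)/4-.5+355,(y-296+.5)/4-.5+153])
cs=lambda x,y:np.array([(x+.5)/4-.5+360,(y+.5)/4-.5+196])
cc=lambda x,y:np.array([(x-400+.5)/4-.5+215,(y+.5)/4-.5+158])
P=np.array([atz(t,cb(*c),12)[:2] for c in((52,360),(245,310),(312,495),(112,552))])
print('foot',P,'ctr',P.mean(0),[np.linalg.norm(P[i]-P[i-1]) for i in range(4)])
# similarity fit: local corners (x,y): image up=+x,left=+y ; pin toward image-down => -x down
L=np.array([[60,60],[60,-60],[-60,-60],[-60,60]])
H=(P-P.mean(0)).T@L; a=np.degrees(np.arctan2(H[1,0]-H[0,1],H[0,0]+H[1,1]));print('stand yaw',a)
R=lambda a:np.array([[np.cos(np.radians(a)),-np.sin(np.radians(a))],[np.sin(np.radians(a)),np.cos(np.radians(a))]])
print('under_pin',P.mean(0)+R(a)@[-60,0])
for nm,u,v in(('shank',cb(278,455),cs(170,86)),('head',cb(288,482),cs(153,99))): print(nm,*tri([(t,u),(s,v)]))
for pt in((348,48),(388,128),(50,277)): print('rack',atz(t,ca(*pt),30))
A,B=atz(t,ca(348,48),30),atz(t,ca(388,128),30);C=atz(t,ca(50,277),30)
print('len',np.linalg.norm(B-C),np.linalg.norm(A-B),'yaw of y axis',np.degrees(np.arctan2(-(B-C)[0],(B-C)[1]))-180, 'ctr',(A+C)/2)
for pt in((61,170),(251,87)): print('lug top',atz(t,ca(*pt),133))
for pt in((524,30),(656,63)): print('lug top s',atz(s,cc(*pt),133))
E
```

```text
foot [[ 658.2  -65.8]
 [ 673.8 -182.5]
 [ 559.3 -200.3]
 [ 541.4  -81.9]] ctr [ 608.2 -132.6] [np.float64(117.90137773479648), np.float64(117.77732490745315), np.float64(115.90086423103546), np.float64(119.82177078214178)]
stand yaw 8.2344162793977
under_pin [ 548.8 -141.2]
shank [ 551.2 -142.9  160.8] [np.float64(0.01241475385196762), np.float64(0.014141838196897032)]
head [ 537.6 -145.4  159.7] [np.float64(0.05750774305159841), np.float64(0.0661728112186093)]
rack [595.5 185.2  30. ]
rack [547.6 167.8  30. ]
rack [490.  357.3  30. ]
len 198.07441574738496 50.978784374586695 yaw of y axis -343.09802267440443 ctr [542.8 271.3  30. ]
lug top [528.  317.8 133. ]
lug top [557.1 222.7 133. ]
lug top s [523.2 311.  133. ]
lug top s [553.4 217.8 133. ]
```

Results so far:

| Item | Position (mm) | Yaw |
|---|---|---|
| Slotted plate lug | about (557, 222, 113) | about 17° |
| Under_pin | about (549, -141.5) | about 8.2° |
| Pin height | about 155–158 | n/a |

These agree with the stated geometry, so I'll approach now.

{"api": "apply_moves", "payload": {"delta_pos": [[0.845, -0.693, 0], [0.845, -0.693, 0], [0.845, -0.693, 0], [0.845, -0.693, 0]], "rot": [[0, 0, -0.168], [0, 0, -0.168], [0, 0, -0.168], [0, 0, -0.168]], "hand": [1, 1, 1, 1]}}

```text
time_s: 2.43
ee_pos: [256.7, 467.9, 214.1]
ee_rot: [-180.0, 0.2, 150.1]
force: [0.3, -0.9, -0.4]
gripper_width: 91.2
gripper_force: 0.0
```

{"api": "apply_moves", "payload": {"delta_pos": [[0.845, -0.693, 0], [0.845, -0.693, 0], [0.845, -0.693, 0], [0.845, -0.693, 0]], "rot": [[0, 0, -0.168], [0, 0, -0.168], [0, 0, -0.168], [0, 0, -0.168]], "hand": [1, 1, 1, 1]}}

```text
time_s: 2.77
ee_pos: [358.2, 385.1, 214.1]
ee_rot: [180.0, 0.2, 135.6]
force: [0.4, -0.6, -0.2]
gripper_width: 91.2
gripper_force: 0.0
```

{"api": "apply_moves", "payload": {"delta_pos": [[0.845, -0.693, 0], [0.845, -0.693, 0], [0.845, -0.693, 0], [0.845, -0.693, 0]], "rot": [[0, 0, -0.168], [0, 0, -0.168], [0, 0, -0.168], [0, 0, -0.168]], "hand": [1, 1, 1, 1]}}

```text
time_s: 3.1
ee_pos: [459.8, 302.3, 213.9]
ee_rot: [179.9, 0.1, 121.2]
force: [0.1, -0.3, 0.4]
gripper_width: 91.6
gripper_force: 0.0
```

{"api": "apply_moves", "payload": {"delta_pos": [[0.845, -0.693, 0], [0.845, -0.693, 0], [0.845, -0.693, 0], [0.845, -0.693, 0], [0.845, -0.693, 0], [0.845, -0.693, 0]], "rot": [[0, 0, -0.17], [0, 0, -0.17], [0, 0, -0.17], [0, 0, -0.17], [0, 0, -0.17], [0, 0, -0.17]], "hand": [0.6, 0.6, 0.6, 0.6, 0.6, 0.6]}}

```text
time_s: 3.6
ee_pos: [556.5, 222.9, 213.6]
ee_rot: [-179.9, -0.1, 106.8]
force: [0.7, -0.2, 0.5]
gripper_width: 55.6
gripper_force: 0.0
```

{"api": "apply_moves", "payload": {"delta_pos": [[0, 0, -0.25], [0, 0, -0.5], [0, 0, -0.75], [0, 0, -0.96], [0, 0, -0.96], [0, 0, -0.96]], "rot": [[0, 0, 0], [0, 0, 0], [0, 0, 0], [0, 0, 0], [0, 0, 0], [0, 0, 0]], "hand": [0.6, 0.6, 0.6, 0.6, 0.5, 0.4]}}

```text
time_s: 4.1
ee_pos: [555.3, 223.4, 98.3]
ee_rot: [-179.8, -0.0, 106.9]
force: [1.0, -0.2, 0.4]
gripper_width: 44.6
gripper_force: 0.0
```

```bash
python3 - <<'E'
from h import *
s,t=shot('scene'),shot('top')
a=cv2.resize(t['pixels'][185:260,180:280,::-1],(400,300),interpolation=cv2.INTER_CUBIC)
b=cv2.resize(s['pixels'][130:240,220:320,::-1],(400,440),interpolation=cv2.INTER_CUBIC)
cv2.imwrite('pics/g1.png',np.hstack([np.pad(a,((0,140),(0,0),(0,0))),b]))
print(env.state()['ee_pos'],env.state()['force'])
E
```

```text
[557.7365861 223.5429569 100.799921 ] [ 0.68093166  0.45471208 -0.38448514]
```

View pics/g1.png

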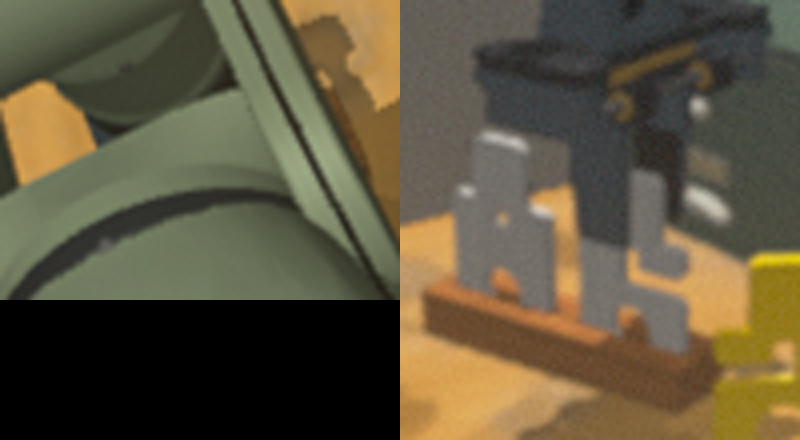

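The scene crop shows the fingers straddling the slotted plate's lug at (600,200), with the other plate clear. Closing now.

{"api": "apply_moves", "payload": {"delta_pos": [[0, 0, -0.02], [0, 0, -0.02], [0, 0, -0.02], [0, 0, -0.02], [0, 0, -0.02], [0, 0, -0.02], [0, 0, -0.02], [0, 0, -0.02]], "rot": [[0, 0, 0], [0, 0, 0], [0, 0, 0], [0, 0, 0], [0, 0, 0], [0, 0, 0], [0, 0, 0], [0, 0, 0]], "hand": [0, 0, 0, 0, 0, 0, 0, 0], "newtons": 40}}

```text
time_s: 4.87
ee_pos: [557.5, 222.1, 97.0]
ee_rot: [179.9, -0.0, 106.8]
force: [-0.2, -1.1, 3.8]
gripper_width: 7.7
gripper_force: 40.0
```

{"api": "apply_moves", "payload": {"delta_pos": [[0, 0, 0.05], [0, 0, 0.15], [0, 0, 0.3], [0, 0, 0.5], [0, 0, 0.7], [0, 0, 0.9], [0, 0, 1], [0, 0, 1], [0, 0, 1]], "rot": [[0, 0, 0], [0, 0, 0], [0, 0, 0], [0, 0, 0], [0, 0, 0], [0, 0, 0], [0, 0, 0], [0, 0, 0], [0, 0, 0]], "hand": [0, 0, 0, 0, 0, 0, 0, 0, 0]}}

```text
time_s: 5.62
ee_pos: [556.9, 221.9, 216.2]
ee_rot: [-180.0, 0.0, 106.8]
force: [-0.0, 0.2, -2.8]
gripper_width: 7.8
gripper_force: 40.0
```

{"api": "apply_moves", "payload": {"delta_pos": [[0, -0.05, 0.2], [0, -0.2, 0.4], [0, -0.4, 0.5], [0, -0.6, 0.5], [0, -0.8, 0.5], [0, -0.95, 0.5], [0, -1, 0.5]], "rot": [[0, 0, 0], [0, 0, 0], [0, 0, -0.03], [0, 0, -0.05], [0, 0, -0.07], [0, 0, -0.09], [0, 0, -0.1]], "hand": [0, 0, 0, 0, 0, 0, 0]}}

```text
time_s: 6.2
ee_pos: [556.2, 99.4, 274.3]
ee_rot: [-179.8, 0.1, 98.0]
force: [-0.1, -0.2, -2.4]
gripper_width: 8.0
gripper_force: 40.0
```

```bash
python3 - <<'E'
from h import *
np.set_printoptions(precision=1,suppress=True)
s,t=shot('scene'),shot('top')
st=env.state(); print(st['ee_pos'],st['ee_rot'],st['force'],st['torque'],st['gripper_width'])
for q in ['plate_lug','slot_mouth','slot_top','other_lug']:
    for p in(s,t): print(q,[(np.array(x['position']),round(x['score'],2)) for x in spotter.landmark_of(p,q)][:3])
cv2.imwrite('pics/h1.png',np.vstack([s['pixels'][90:310,200:460,::-1],t['pixels'][120:320,190:450,::-1]]))
E
```

```text
[556.6 101.3 274.8] [-179.8   -0.    98.1] [ 0.7  0.1 -3.1] [-0.  0.  0.] 8.081974133100802
plate_lug [(array([314.8, 201.2]), 0.66), (array([312.5, 114.7]), 0.6)]
plate_lug []
slot_mouth [(array([297.5, 220.6]), 0.93), (array([325.1, 137.8]), 0.87)]
slot_mouth []
slot_top [(array([319.3, 213.4]), 0.82), (array([313.7, 131.1]), 0.63)]
slot_top []
other_lug [(array([244.7, 171.7]), 0.71), (array([317.2, 131.7]), 0.24)]
other_lug [(array([193.3, 239.4]), 0.89), (array([225.6, 234. ]), 0.34)]
```

View pics/h1.png

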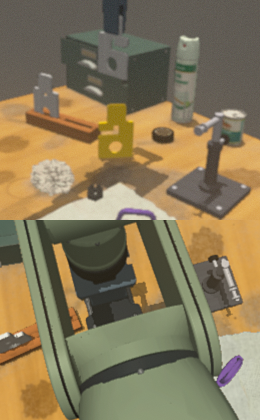

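The plate is held and upright at scene (312,130), the other plate is still in the rack, and the pin lies ahead at (405,215). I'll carry the plate to above the pin.

{"api": "apply_moves", "payload": {"delta_pos": [[0, -0.15, 0], [0, -0.4, 0], [0, -0.7, 0], [0, -1, 0], [0, -1, 0]], "rot": [[0, 0, 0], [0, 0, 0], [0, 0, 0], [0, 0, 0], [0, 0, 0]], "hand": [0, 0, 0, 0, 0]}}

```text
time_s: 7.12
ee_pos: [557.1, -23.3, 276.4]
ee_rot: [-180.0, 0.3, 97.9]
force: [0.2, 1.3, -2.5]
gripper_width: 7.6
gripper_force: 40.0
```

{"api": "apply_moves", "payload": {"delta_pos": [[-0.02, -0.3, 0], [-0.04, -0.6, 0], [-0.06, -0.85, 0], [-0.06, -1, 0], [-0.06, -1, 0], [-0.06, -1, 0], [-0.06, -1, 0], [-0.06, -1, 0]], "rot": [[0, 0, 0], [0, 0, 0], [0, 0, 0], [0, 0, 0], [0, 0, 0], [0, 0, 0], [0, 0, 0], [0, 0, 0]], "hand": [0, 0, 0, 0, 0, 0, 0, 0]}}

```text
time_s: 7.78
ee_pos: [550.1, -136.7, 276.4]
ee_rot: [180.0, -0.0, 98.3]
force: [-0.0, -0.0, -2.7]
gripper_width: 7.9
gripper_force: 40.0
```

```bash
python3 - <<'E'
from h import *
np.set_printoptions(precision=1,suppress=True)
s,t=shot('scene'),shot('top')
st=env.state(); T=st['ee_pos'];print(T,st['ee_rot'],st['force'])
a=np.radians(st['ee_rot'][2]-90);ex=np.array([np.cos(a),np.sin(a),0]);ey=np.array([-np.sin(a),np.cos(a),0])
for q,l in [('plate_lug',(0,0,16)),('slot_mouth',(0,-38,-29)),('slot_top',(0,0,-15))]:
    X=T+l[0]*ex+l[1]*ey+[0,0,l[2]]
    J=np.array([proj(s,X+e)-proj(s,X) for e in(ey,np.array([0,0,1.]))]).T
    for x in spotter.landmark_of(s,q)[:2]:
        u=np.array(x['position']);print(q,u,proj(s,X),'dy,dz',np.linalg.solve(J,u-proj(s,X)))
c=cv2.resize(s['pixels'][130:310,320:480,::-1],(512,576),interpolation=cv2.INTER_CUBIC)
cv2.imwrite('pics/k1.png',c)
E
```

```text
[ 550.2 -136.8  276.4] [180.   -0.   98.3] [ 0.8  0.  -2.2]
plate_lug [407.4 142.6] [407.7 141. ] dy,dz [ 0.3 -2.6]
plate_lug [314.6 200.4] [407.7 141. ] dy,dz [ 152. -128.]
slot_mouth [295.2 222. ] [425.6 173.7] dy,dz [ 208.7 -135. ]
slot_mouth [243.6 169.9] [425.6 173.7] dy,dz [308.1 -74. ]
slot_top [406.7 160.6] [405.5 159.7] dy,dz [-2.3 -0.9]
slot_top [317.5 211.9] [405.5 159.7] dy,dz [ 147.1 -122.9]
```

View pics/k1.png

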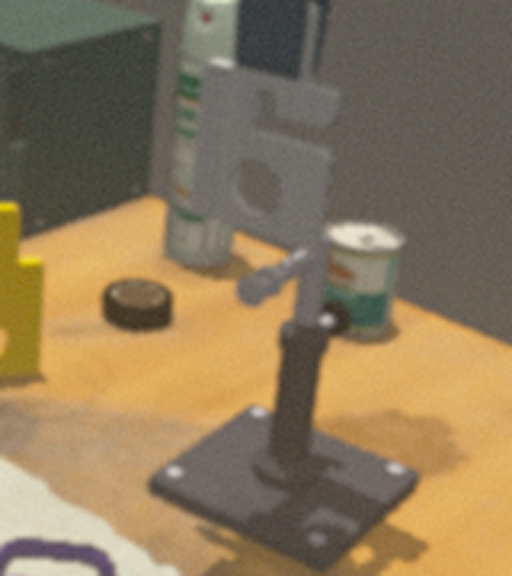

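The plate hangs in the gripper just above the bar, with its bottom edge near (270,240) in the crop. I'll move to the pin centre and probe downward.

{"api": "apply_moves", "payload": {"delta_pos": [[-0.006, -0.04, -0.05], [-0.006, -0.04, -0.1], [-0.006, -0.04, -0.14], [-0.006, -0.04, -0.15], [-0.006, -0.04, -0.15]], "rot": [[0, 0, 0], [0, 0, 0], [0, 0, 0], [0, 0, 0], [0, 0, 0]], "hand": [0, 0, 0, 0, 0]}}

```text
time_s: 8.45
ee_pos: [548.9, -142.7, 257.5]
ee_rot: [-179.9, -0.0, 98.2]
force: [-0.8, -0.5, -1.1]
gripper_width: 7.6
gripper_force: 40.0
```

{"api": "apply_moves", "payload": {"delta_pos": [[0, 0, -0.01], [0, 0, -0.015], [0, 0, -0.015], [0, 0, -0.015]], "rot": [[0, 0, 0], [0, 0, 0], [0, 0, 0], [0, 0, 0]], "hand": [0, 0, 0, 0]}}

```text
time_s: 8.78
ee_pos: [549.3, -142.8, 256.7]
ee_rot: [180.0, 0.0, 98.2]
force: [0.3, 0.6, -2.1]
gripper_width: 8.1
gripper_force: 40.0
```

{"api": "apply_moves", "payload": {"delta_pos": [[0, 0, -0.01], [0, 0, -0.015], [0, 0, -0.015], [0, 0, -0.015]], "rot": [[0, 0, 0], [0, 0, 0], [0, 0, 0], [0, 0, 0]], "hand": [0, 0, 0, 0]}}

```text
time_s: 9.12
ee_pos: [549.2, -142.8, 254.8]
ee_rot: [180.0, -0.0, 98.2]
force: [0.7, -0.2, -1.6]
gripper_width: 7.8
gripper_force: 40.0
```

Bottom edge is now at about 166, with no contact yet.

{"api": "apply_moves", "payload": {"delta_pos": [[0, 0, -0.01], [0, 0, -0.015], [0, 0, -0.015], [0, 0, -0.015]], "rot": [[0, 0, 0], [0, 0, 0], [0, 0, 0], [0, 0, 0]], "hand": [0, 0, 0, 0]}}

```text
time_s: 9.45
ee_pos: [549.2, -142.7, 252.9]
ee_rot: [-180.0, -0.0, 98.2]
force: [-0.0, 0.3, -1.6]
gripper_width: 8.0
gripper_force: 40.0
```

{"api": "apply_moves", "payload": {"delta_pos": [[0, 0, -0.01], [0, 0, -0.015], [0, 0, -0.015], [0, 0, -0.015]], "rot": [[0, 0, 0], [0, 0, 0], [0, 0, 0], [0, 0, 0]], "hand": [0, 0, 0, 0]}}

```text
time_s: 9.78
ee_pos: [549.2, -142.8, 251.1]
ee_rot: [180.0, -0.0, 98.2]
force: [-0.3, 0.0, -1.3]
gripper_width: 7.5
gripper_force: 40.0
```

{"api": "apply_moves", "payload": {"delta_pos": [[0, 0, -0.01], [0, 0, -0.015], [0, 0, -0.015], [0, 0, -0.015]], "rot": [[0, 0, 0], [0, 0, 0], [0, 0, 0], [0, 0, 0]], "hand": [0, 0, 0, 0]}}

```text
time_s: 10.12
ee_pos: [549.4, -142.8, 250.5]
ee_rot: [179.9, 0.0, 98.2]
force: [-1.9, -0.7, 5.1]
gripper_width: 7.6
gripper_force: 40.0
```

Contact came at TCP z≈250.8, which puts the bottom edge at about 162. I'll nudge along the pin axis to check that the edge sits between the flanges and to centre it.

{"api": "apply_moves", "payload": {"delta_pos": [[0.01, 0.001, 0.015], [0.02, 0.003, 0.015], [0.03, 0.004, 0.015], [0.035, 0.005, 0.015], [0.035, 0.005, 0.015]], "rot": [[0, 0, 0], [0, 0, 0], [0, 0, 0], [0, 0, 0], [0, 0, 0]], "hand": [0, 0, 0, 0, 0]}}

```text
time_s: 10.53
ee_pos: [552.7, -142.3, 250.7]
ee_rot: [-179.9, -0.0, 98.2]
force: [-1.8, -0.7, -0.4]
gripper_width: 7.8
gripper_force: 40.0
```

{"api": "apply_moves", "payload": {"delta_pos": [[-0.02, -0.003, 0], [-0.04, -0.006, 0], [-0.06, -0.009, 0], [-0.07, -0.01, 0], [-0.07, -0.01, 0], [-0.07, -0.01, 0]], "rot": [[0, 0, 0], [0, 0, 0], [0, 0, 0], [0, 0, 0], [0, 0, 0], [0, 0, 0]], "hand": [0, 0, 0, 0, 0, 0]}}

```text
time_s: 11.03
ee_pos: [546.7, -143.2, 251.4]
ee_rot: [179.8, 0.0, 98.2]
force: [5.4, 1.4, -5.0]
gripper_width: 7.9
gripper_force: 40.0
```

The flanges were felt at x≈552.3 and x≈547.1. So the plate sits in the groove, the centre is at x≈549.7, and the pin height is about 158. The slot line will be level with the pin at TCP z≈186.8. Next I'll raise, back off in +y and lower.

{"api": "apply_moves", "payload": {"delta_pos": [[0.038, 0.005, 0.02], [0.038, 0.005, 0.1], [0.038, 0.005, 0.1], [0.01, 0.2, 0.1], [-0.02, 0.4, 0.1], [-0.036, 0.517, 0.1], [-0.036, 0.517, 0.1]], "rot": [[0, 0, 0], [0, 0, 0], [0, 0, 0], [0, 0, 0], [0, 0, 0], [0, 0, 0], [0, 0, 0]], "hand": [0, 0, 0, 0, 0, 0, 0]}}

```text
time_s: 11.62
ee_pos: [540.0, -79.1, 263.7]
ee_rot: [-180.0, -0.0, 98.3]
force: [-0.2, -0.3, -1.5]
gripper_width: 7.8
gripper_force: 40.0
```

{"api": "apply_moves", "payload": {"delta_pos": [[0, 0, -0.15], [0, 0, -0.35], [0, 0, -0.5], [0, 0, -0.6], [0, 0, -0.635], [0, 0, -0.635], [0, 0, -0.635]], "rot": [[0, 0, 0], [0, 0, 0], [0, 0, 0], [0, 0, 0], [0, 0, 0], [0, 0, 0], [0, 0, 0]], "hand": [0, 0, 0, 0, 0, 0, 0]}}

```text
time_s: 12.2
ee_pos: [541.3, -81.9, 187.7]
ee_rot: [179.9, 0.0, 98.2]
force: [0.3, -0.6, -2.0]
gripper_width: 8.0
gripper_force: 40.0
```

{"api": "apply_moves", "payload": {"delta_pos": [[0, 0, -0.007], [0.01, -0.07, -0.007], [0.02, -0.14, -0.007], [0.028, -0.206, -0.007], [0.028, -0.206, -0.007], [0.028, -0.206, -0.007]], "rot": [[0, 0, 0], [0, 0, 0], [0, 0, 0], [0, 0, 0], [0, 0, 0], [0, 0, 0]], "hand": [0, 0, 0, 0, 0, 0]}}

```text
time_s: 12.7
ee_pos: [544.2, -106.8, 186.2]
ee_rot: [180.0, -0.0, 98.1]
force: [-0.7, -0.0, -1.5]
gripper_width: 7.7
gripper_force: 40.0
```

```bash
python3 - <<'E'
from h import *
s,t=shot('scene'),shot('top')
st=env.state(); print(st['ee_pos'],st['ee_rot'],st['force'],st['torque'])
c=cv2.resize(s['pixels'][150:270,340:480,::-1],(560,480),interpolation=cv2.INTER_CUBIC)
cv2.imwrite('pics/m1.png',c)
E
```

```text
[ 544.02961192 -106.13555083  186.1040386 ] [-1.79996288e+02 -1.84443162e-02  9.81679619e+01] [-0.51115764  0.30075716 -2.36804176] [-0.06733437  0.05609001  0.04772112]
```

View pics/m1.png

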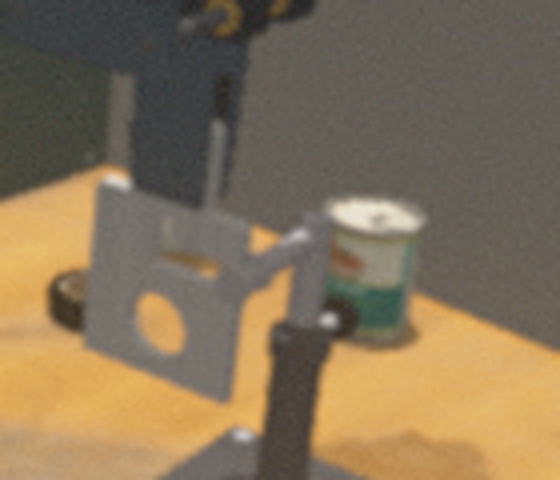

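The pin is entering the slot mouth at (240,280) with no contact force. I'll continue inward.

{"api": "apply_moves", "payload": {"delta_pos": [[0.01, -0.05, 0.005], [0.015, -0.09, 0.005], [0.018, -0.12, 0.005], [0.018, -0.12, 0.005]], "rot": [[0, 0, 0], [0, 0, 0], [0, 0, 0], [0, 0, 0]], "hand": [0, 0, 0, 0]}}

```text
time_s: 13.13
ee_pos: [546.5, -121.3, 186.7]
ee_rot: [180.0, 0.0, 98.2]
force: [-0.1, 0.5, -2.0]
gripper_width: 7.7
gripper_force: 40.0
```

{"api": "apply_moves", "payload": {"delta_pos": [[0.007, -0.04, 0], [0.013, -0.08, 0], [0.018, -0.11, 0], [0.018, -0.11, 0], [0.018, -0.11, 0]], "rot": [[0, 0, 0], [0, 0, 0], [0, 0, 0], [0, 0, 0], [0, 0, 0]], "hand": [0, 0, 0, 0, 0]}}

```text
time_s: 13.55
ee_pos: [548.4, -133.9, 186.7]
ee_rot: [180.0, -0.0, 98.2]
force: [-0.4, -0.3, -1.9]
gripper_width: 7.8
gripper_force: 40.0
```

{"api": "apply_moves", "payload": {"delta_pos": [[0.003, -0.02, 0], [0.006, -0.04, 0], [0.008, -0.055, 0], [0.008, -0.055, 0]], "rot": [[0, 0, 0], [0, 0, 0], [0, 0, 0], [0, 0, 0]], "hand": [0, 0, 0, 0]}}

```text
time_s: 13.88
ee_pos: [549.5, -140.6, 186.8]
ee_rot: [180.0, 0.0, 98.2]
force: [0.9, 0.2, -2.2]
gripper_width: 7.6
gripper_force: 40.0
```

{"api": "apply_moves", "payload": {"delta_pos": [[0.001, -0.01, 0], [0.003, -0.02, 0], [0.003, -0.02, 0]], "rot": [[0, 0, 0], [0, 0, 0], [0, 0, 0]], "hand": [0, 0, 0]}}

```text
time_s: 14.13
ee_pos: [549.8, -142.8, 186.7]
ee_rot: [180.0, 0.0, 98.2]
force: [0.2, -0.3, -2.6]
gripper_width: 7.6
gripper_force: 40.0
```

{"api": "apply_moves", "payload": {"delta_pos": [[0.001, -0.01, 0], [0.002, -0.016, 0], [0.002, -0.016, 0]], "rot": [[0, 0, 0], [0, 0, 0], [0, 0, 0]], "hand": [0, 0, 0]}}

```text
time_s: 14.38
ee_pos: [550.0, -144.7, 186.7]
ee_rot: [180.0, 0.0, 98.2]
force: [0.4, 0.2, -1.8]
gripper_width: 7.9
gripper_force: 40.0
```

{"api": "apply_moves", "payload": {"delta_pos": [[0.001, -0.008, 0], [0.002, -0.012, 0], [0.002, -0.012, 0]], "rot": [[0, 0, 0], [0, 0, 0], [0, 0, 0]], "hand": [0, 0, 0]}}

```text
time_s: 14.63
ee_pos: [550.3, -146.1, 186.7]
ee_rot: [180.0, 0.0, 98.2]
force: [1.1, 0.3, -1.1]
gripper_width: 7.6
gripper_force: 40.0
```

{"api": "apply_moves", "payload": {"delta_pos": [[0.001, -0.008, 0], [0.002, -0.012, 0], [0.002, -0.012, 0]], "rot": [[0, 0, 0], [0, 0, 0], [0, 0, 0]], "hand": [0, 0, 0]}}

```text
time_s: 14.88
ee_pos: [550.4, -147.0, 186.7]
ee_rot: [-180.0, -0.1, 98.2]
force: [0.0, 2.1, -1.6]
gripper_width: 7.8
gripper_force: 40.0
```

I felt contact at the slot's blind end, around y≈-146.9. I'll back off about 2 mm and lower.

{"api": "apply_moves", "payload": {"delta_pos": [[-0.002, 0.01, 0], [-0.003, 0.021, 0], [-0.003, 0.021, 0], [-0.003, 0.021, -0.03], [-0.003, 0.021, -0.05], [-0.003, 0.021, -0.05]], "rot": [[0, 0, 0], [0, 0, 0], [0, 0, 0], [0, 0, 0], [0, 0, 0], [0, 0, 0]], "hand": [0, 0, 0, 0, 0, 0]}}

```text
time_s: 15.38
ee_pos: [549.7, -144.9, 179.9]
ee_rot: [-179.9, -0.0, 98.2]
force: [-0.3, -0.6, -2.1]
gripper_width: 7.7
gripper_force: 40.0
```

{"api": "apply_moves", "payload": {"delta_pos": [[0, 0, -0.02], [0, 0, -0.04], [0, 0, -0.05], [0, 0, -0.05]], "rot": [[0, 0, 0], [0, 0, 0], [0, 0, 0], [0, 0, 0]], "hand": [0, 0, 0, 0]}}

```text
time_s: 15.72
ee_pos: [549.9, -144.9, 174.3]
ee_rot: [-180.0, -0.0, 98.2]
force: [-0.4, -0.4, -2.2]
gripper_width: 8.2
gripper_force: 40.0
```

{"api": "apply_moves", "payload": {"delta_pos": [[0, 0, -0.007], [0, 0, -0.014], [0, 0, -0.014]], "rot": [[0, 0, 0], [0, 0, 0], [0, 0, 0]], "hand": [0, 0, 0]}}

```text
time_s: 15.97
ee_pos: [550.1, -144.9, 172.9]
ee_rot: [-180.0, -0.0, 98.2]
force: [0.0, 0.3, -2.9]
gripper_width: 8.0
gripper_force: 40.0
```

{"api": "apply_moves", "payload": {"delta_pos": [[0, 0, -0.005], [0, 0, -0.008], [0, 0, -0.008]], "rot": [[0, 0, 0], [0, 0, 0], [0, 0, 0]], "hand": [0, 0, 0]}}

```text
time_s: 16.22
ee_pos: [550.2, -144.9, 172.6]
ee_rot: [180.0, 0.0, 98.2]
force: [-1.1, 0.0, 2.1]
gripper_width: 7.5
gripper_force: 40.0
```

The pin is seated at the slot's end, with contact at z≈172.7. Releasing.

{"api": "apply_moves", "payload": {"delta_pos": [[0, 0, 0.002], [0, 0, 0.002], [0, 0, 0.002], [0, 0, 0.002], [0, 0, 0.002], [0, 0, 0.002], [0, 0, 0.002]], "rot": [[0, 0, 0], [0, 0, 0], [0, 0, 0], [0, 0, 0], [0, 0, 0], [0, 0, 0], [0, 0, 0]], "hand": [0.1, 0.12, 0.16, 0.22, 0.3, 0.4, 0.4], "newtons": 10}}

```text
time_s: 16.8
ee_pos: [550.1, -144.9, 172.3]
ee_rot: [180.0, -0.0, 98.2]
force: [-0.2, -0.2, 0.1]
gripper_width: 35.2
gripper_force: 0.0
```

{"api": "apply_moves", "payload": {"delta_pos": [[0, 0, 0.05], [0, 0, 0.15], [0, 0, 0.35], [0, 0, 0.6], [0, 0, 0.8], [0, 0, 0.8]], "rot": [[0, 0, 0], [0, 0, 0], [0, 0, 0], [0, 0, 0], [0, 0, 0], [0, 0, 0]], "hand": [0.4, 0.4, 0.4, 0.4, 0.4, 0.4]}}

```text
time_s: 17.3
ee_pos: [552.7, -145.6, 274.5]
ee_rot: [179.4, 0.3, 98.2]
force: [0.8, -0.8, 0.7]
gripper_width: 36.5
gripper_force: 0.0
```

```bash
python3 - <<'E'
from h import *
np.set_printoptions(precision=1,suppress=True)
s=shot('scene')
st=env.state(); print(st['ee_pos'],st['force'],st['gripper_width'])
up=np.array([549.7,-142.5,158])
print('expect',proj(s,up),proj(s,up+[0,0,31]))
for q in('slot_top','plate_lug'): print(q,[(np.array(x['position']),round(x['score'],2)) for x in spotter.landmark_of(s,q)][:3])
cv2.imwrite('pics/n1.png',cv2.resize(s['pixels'][130:270,330:490,::-1],(640,560),interpolation=cv2.INTER_CUBIC))
E
```

```text
[ 551.6 -145.4  271.8] [-0.   0.5 -0.4] 36.35925593088988
expect [401.2 218.8] [403.2 202.1]
slot_top [(array([403.4, 217.1]), 0.87), (array([319.6, 215.1]), 0.7)]
plate_lug [(array([401.8, 202.6]), 0.81), (array([314.3, 201.4]), 0.67)]
```

View pics/n1.png

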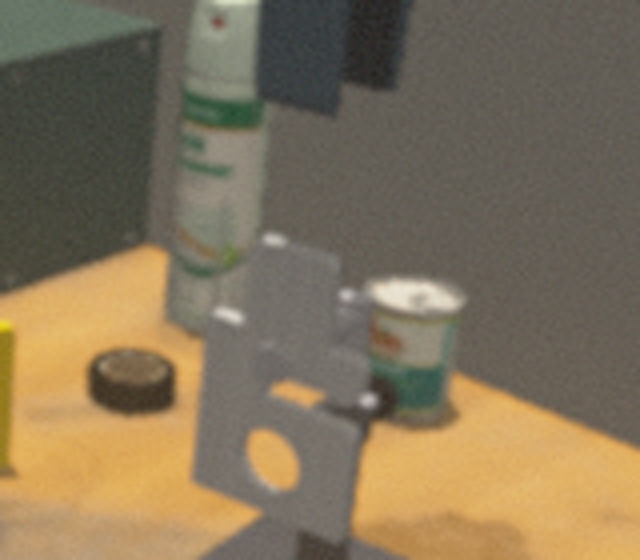

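The plate hangs upright and free on the pin, with the head flange at (290,355) covering the slot's end, and the gripper is clear above it. I'll wait briefly for it to settle, then hand in.

{"api": "apply_moves", "payload": {"delta_pos": [[0, 0, 0], [0, 0, 0], [0, 0, 0], [0, 0, 0], [0, 0, 0], [0, 0, 0], [0, 0, 0], [0, 0, 0], [0, 0, 0], [0, 0, 0]], "rot": [[0, 0, 0], [0, 0, 0], [0, 0, 0], [0, 0, 0], [0, 0, 0], [0, 0, 0], [0, 0, 0], [0, 0, 0], [0, 0, 0], [0, 0, 0]], "hand": [0.4, 0.4, 0.4, 0.4, 0.4, 0.4, 0.4, 0.4, 0.4, 0.4]}}

```text
time_s: 18.28
ee_pos: [550.1, -144.9, 268.3]
ee_rot: [180.0, -0.0, 98.2]
force: [-0.7, -0.4, 1.4]
gripper_width: 36.7
gripper_force: 0.0
```

```bash
python3 - <<'E'
from h import *
s=shot('scene')
print([(x['position'],x['score']) for q in('slot_top','plate_lug') for x in spotter.landmark_of(s,q)[:1]])
print(env.job_done())
E
```

```text
[([318.5, 215.1], 0.9), ([420.1, 233.7], 0.65)]
the job is handed in; nothing more can be done
None
```

The slotted plate was hanging upright and free on the pin (centre about 158 mm up) in my last picture, with the gripper clear above it, and I handed the job in at about 18 s; no verdict came back. The network check just before hand-in did not find the plate where expected (it gave other spots, one of them the yellow look-alike), and I did not look again.

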